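Hold a relief plaque up to the studio camera, face on and then edge on

ROBOT

A 6-joint arm with a two-finger parallel gripper is mounted at the origin on the work surface. World frame = base frame: x ahead of the robot, y to its left, z up, the work surface at z = 0. Lengths are in m, angles in rad, forces in N, time in s.
With the tool pointing down it reaches from about 0.35 to 0.775 m from the base axis. Payload 5.5 kg.
Tool frame: the origin (TCP) lies midway between the tips of the shut fingers; the grasp point (between the pads) lies 19 mm behind it; z points along the fingers, y is the line along which they close (so a half turn about z gives the same grasp; the last joint's range is limited). The gripper opens to 85 mm and grips with 20 to 120 N. Pads are 22 mm wide; open, the fingers measure 114 mm over their backs; the gripper's body (76 mm by 85 mm) begins 54 mm behind the grasp point. The pads swing forward as they close: fully open they stand 13 mm farther back than shut.
Start: joints at [1.207, 0.313, 0.046, 1.304, 0, 1.431], TCP at [0.128, 0.561, 0.231] pointing down, gripper open.
Joint ranges: [-2.76, 2.76], [-0.86, 1.69], [-1.03, 1.26], [-2.2, 2.34], [-1.47, 1.5], [-3.14, 3.14]. Speed limits (rad/s): [2.57, 2.57, 3.14, 3.14, 3.14, 3.14].

INTERFACE

Orientations are given as a unit quaternion [w, x, y, z].
In Python, from workcell import get_state, read_camera, camera_info, hand_in, recognise gives the robot as it stands.
- The arm moves only by the tool arm_command, never from a script. Its argument "moves" is one flat list of numbers, 7 for each row, row after row: the opening, from -1 (shut) to 1 (fully open), then the shift along the tool's x, y, z in mm, then the turn, a rotation vector about the tool's x, y, z in rad. A call has 1 to 8 rows; each row shifts and turns the commanded pose from where the row before left it, along the tool's axes as they then stand; what a row does not reach is not made up. A row lasts 1/8 s, in which the tool goes at most 62.5 mm and 10.7 degrees, less where a joint would pass 70% of its speed; a pose out of reach is approached as far as the arm can. A call with a gripper value outside its range is refused whole. The fingers move at their own pace and stop on an object; "newtons" is the grip in N (left out, the last holds). Time passes only in rows, so rows that do not move let the fingers close. It gives the time, the measured TCP pose, the force, the opening and the grip force at its end, in the units of the state.
- get_state(): the state, without advancing time (a new reading comes with each control period).
- read_camera(name): name is "scene" or "top"; returns (picture, depth): 384x512x3 uint8, blue, green, red; 384x512 float32, m along the optical axis (not along the pixel's ray), 0 where there is no reading.
- camera_info(name): a dict with "fovy" (degrees; the focal length in pixels is half the picture's height over the tangent of half this angle, whatever the lens; pixels are square), "cx", "cy" (the principal point, pixels), "eye" and "orientation" of the camera in the world. Camera axes: x right, y down, z forward; pixel columns grow to the right and rows downward; lengths in m; the calibration is good to about 2 mm. A picture is of the moment at which its call begins. camera_info takes no time and is no camera call.
- hand_in(): hands the job in; it is judged then, once.
Trained networks look in the newest picture that a camera, given by its name, has taken for a name from the list of things; names that differ only in an ending like _2 or _b are one class to them, and where a whole thing is asked for, a point or a joint stands for the part that bears it (a point fixed in the world has none). Each returns a list of dicts, best first, with "confidence" (0 to 1); they miss things now and then, are a little off and sometimes report something else, mostly with a low value. They report only what shows in the picture. A call takes as long as a camera call. They do not tell look-alikes from the thing itself.
- recognise(camera, label): "point" ([column, row] in pixels, amid what is visible of it).
The state is a dict: "clock": time; "joint_pos": joint angles; "qvel": joint speeds; "tau": joint torques, N m; "tcp_pos": TCP position; "orientation": TCP orientation; "wrist_force": force on the tool from outside, world axes, zero at the start; "ft_torque": the same for the moment, N m; "finger_gap": finger opening in m; "grip_force": force on a finger pad.
Only numpy, scipy, OpenCV 4.12 (cv2) and the standard library are available. Lean on these libraries where they do the work, as an engineer would, in place of code of your own. Each camera call takes 0.05 s, during which the arm holds its last target. There are 200 camera calls.

TASK

Photograph the round-topped plaque for the studio's records: take it out of the drying rack by the bare margin at its top, keeping the fingers off the painted shell relief, which is still tacky, and hold it upright and still in front of the camera, its centre straight ahead of the lens at lens height and 25 cm from the front glass, with the relief side square to the lens for a good second. Then turn it a quarter turn, either way, so that the lens sees it edge on at the same spot, again upright and still, and finish there, still holding it up in the air for the second picture. Do not touch the camera or its tripod, and leave the other two plaques, the paint bottle and the brush jar as they stand.

Things in the scene. Friction and masses are not known exactly. Their poses are not given: they have to be found in the camera images.
- arched_plaque: the plaque to show: dark slab 90 mm wide (y), 120 high (z), 12 thick (x), 0.12 to 0.26 kg, round top (straight sides to 75 mm, then a half circle). Stands upright and loose in any of the rack's 3 slots, lower edge 20 mm above the table; lifts straight up. Origin: centre of its lower edge; z up. Relief on its -x side, +x side flat; the top 45 mm of both sides is bare and flat
- arched_plaque_mid (a point): centre of the round-topped plaque, 60 mm above its lower edge, mid-thickness; axes as the plaque's
- shell_relief: the scallop-shell relief on the plaque's -x side, tacky paint: a fan of ribs standing 4 mm proud, from 22 to 73 mm above the plaque's lower edge and up to 34 mm either side of its middle. Its frame is the plaque's frame
- rack: wooden drying rack, fixed: two rails 236 mm long (its x), 20 high, centred 40 mm either side of its middle, with pairs of 8 mm dowels up to 72 mm above the table. Three slots, 16 mm wide, at x = -80, 0, +80 mm; plaques stand across it on the rails, relief sides to its -x. Origin: centre of its underside
- lens (a point): centre of the camera lens's front glass. The lens is level and looks along this point's -x axis (horizontal); y is level across it, z up. The lens height changes from one start to another (170 to 230 mm above the table). Lens barrel 65 mm in diameter
- tripod: black camera on a table tripod, fixed: legs spread to 120 mm radius; camera body 122 mm wide, 40 thick, its top about 50 mm above the lens axis; front glass 85 mm ahead (-x) of the tripod's axis. Origin: on the table under the tripod's axis; -x is the way the lens looks
- square_plaque: bystander: square-cornered plaque 90 x 120 x 12 mm with a starfish relief, loose in another slot of the rack; same frame as the round-topped one
- clipped_plaque: bystander: plaque with two clipped top corners, 90 x 120 x 12 mm, with a spiral shell relief, loose in another slot of the rack; same frame
- paint_bottle: bystander: white paint bottle, 54 mm in diameter, 130 mm tall, loose; origin at the centre of its underside
- brush_jar: bystander: glass jar 76 mm in diameter, 95 mm tall, with three brushes up to about 225 mm tall, loose; origin at the centre of its underside
Mind the look-alikes: they are no part of the job. What is shaped like the arched_plaque but yellow is not meant.

How it is judged:
On the way:
1. the plaque is held upright and still in front of the lens, relief side square to it, for about a second (x of arched_plaque_mid in the frame of lens between -0.272 and -0.228 m and y of arched_plaque_mid in the frame of lens between -0.02 and 0.02 m and z of arched_plaque_mid in the frame of lens between -0.02 and 0.02 m and angle between arched_plaque's own z axis and vertical below 0.14 rad and linear speed of arched_plaque below 0.03 m/s and angular speed of arched_plaque below 0.25 rad/s and contact force between arched_plaque and the fingers above 1 N and contact force between arched_plaque and rack below 0.1 N and contact force between arched_plaque and tripod below 0.1 N and angle between the x axis of arched_plaque and the x axis of lens, either way round below 0.15 rad and x of lens in the frame of arched_plaque below -0.15 m), for 0.8 s.
At the end, for the whole second after the job is handed in: Gripper holds the plaque in the air, still, touching neither rack nor camera: centre 250 mm (+-22) from the glass and within 20 mm of the lens axis across and in height, upright within 0.14 rad, edge on within 0.15 rad; bystanders stand where they stood (20 mm, 0.2 rad) (x of arched_plaque_mid in the frame of lens between -0.272 and -0.228 m and y of arched_plaque_mid in the frame of lens between -0.02 and 0.02 m and z of arched_plaque_mid in the frame of lens between -0.02 and 0.02 m and angle between arched_plaque's own z axis and vertical below 0.14 rad and linear speed of arched_plaque below 0.03 m/s and angular speed of arched_plaque below 0.25 rad/s and contact force between arched_plaque and the fingers above 1 N and contact force between arched_plaque and rack below 0.1 N and contact force between arched_plaque and tripod below 0.1 N and angle between the y axis of arched_plaque and the x axis of lens, either way round below 0.15 rad and distance of each of square_plaque, clipped_plaque, paint_bottle, brush_jar from where it was at the start of the episode below 0.02 m and angle between each of square_plaque, clipped_plaque, paint_bottle, brush_jar's own z axis and vertical below 0.2 rad); the arm keeps its last pose, push and grip.
It fails at once if the fingers touch the tacky shell relief (contact force between the fingers and shell_relief above 0.3 N).
It fails at once if the camera or its tripod is touched (contact force between tripod and anything else above 0.5 N).
It fails at once if the square-topped or the clipped-corner plaque is shifted or tipped (distance of any of square_plaque, clipped_plaque from where it was at the start of the episode above 0.02 m or angle between any of square_plaque, clipped_plaque's own z axis and vertical above 0.2 rad).
It fails at once if the paint bottle or the brush jar is shifted or tipped (distance of any of paint_bottle, brush_jar from where it was at the start of the episode above 0.02 m or angle between any of paint_bottle, brush_jar's own z axis and vertical above 0.2 rad).
It also fails if it takes over 45 s, if anything falls off the work surface, if the arm or the gripper's body presses on something with over 40 N, if the wrist force passes 120 N, or if a joint passes its speed limit or range.

## Working session

There is one attempt and no reset: what is moved stays moved. The work goes in short steps, Python scripts to look and compute and a tool call to move; the robot and the scene stay as the last step left them, time stands still between calls to the robot, and variables do not carry over. Pictures are saved under pics/ and viewed, at most 10 in all, crops included, and the job is handed in when it is done.

Besides the shell and the picture viewer there is one more tool, called after "Request:" by a JSON object that holds its "name" and its "arguments", one argument or row to a line. arm_command: Moves the arm, as the interface text tells. Its arguments: {"type":"object","properties":{"moves":{"type":"array"},"newtons":{"type":"number"}},"required":["moves"]}

```bash
mkdir -p pics
cat > h.py <<'E'
import numpy as np, cv2
from scipy.spatial.transform import Rotation as R
from workcell import *
def q2R(q): return R.from_quat([q[1],q[2],q[3],q[0]]).as_matrix()
def cloud(n):
    im,d=read_camera(n); c=camera_info(n)
    f=im.shape[0]/2/np.tan(np.radians(c["fovy"])/2)
    v,u=np.mgrid[:im.shape[0],:im.shape[1]]
    P=np.dstack([(u-c["cx"])/f*d,(v-c["cy"])/f*d,d])@q2R(c["orientation"]).T+np.array(c["eye"])
    P[d==0]=np.nan
    return im,P
E
python3 - <<'E'
from h import *
for n in("scene","top"):
    im,P=cloud(n); cv2.imwrite(f"pics/{n}0.png",im); np.savez(f"{n}0.npz",im=im,P=P)
    print(n,camera_info(n))
    for l in("arched_plaque","shell_relief","rack","lens","tripod","square_plaque","clipped_plaque","paint_bottle","brush_jar"):
        print(l,[(np.round(r["point"]),round(r["confidence"],2),np.round(P[int(r["point"][1]),int(r["point"][0])],3)) for r in recognise(n,l)[:3]])
print(get_state())
E
```

```text
scene {'fovy': 45.53583009646812, 'cx': 262.75995258180336, 'cy': 189.89485734737968, 'eye': array([ 1.23712267, -0.76801339,  1.00798514]), 'orientation': array([-0.36383746,  0.85394903,  0.33985911, -0.15129157])}
arched_plaque [(array([296., 155.]), 0.71, array([0.523, 0.114, 0.088])), (array([255., 169.]), 0.66, array([ 0.474, -0.022,  0.086])), (array([302., 189.]), 0.58, array([0.625, 0.024, 0.066]))]
shell_relief []
rack [(array([289., 171.]), 0.49, array([ 0.495,  0.115, -0.002]))]
lens [(array([153., 231.]), 0.77, array([ 0.582, -0.452,  0.235]))]
tripod [(array([154., 245.]), 0.94, array([ 0.601, -0.469,  0.217])), (array([294., 115.]), 0.22, array([0.408, 0.234, 0.122]))]
square_plaque [(array([292., 133.]), 0.64, array([0.463, 0.167, 0.115]))]
clipped_plaque [(array([295., 117.]), 0.63, array([0.412, 0.235, 0.115]))]
paint_bottle [(array([356., 196.]), 0.94, array([0.77 , 0.091, 0.082])), (array([297., 131.]), 0.35, array([0.47 , 0.178, 0.116]))]
brush_jar [(array([386., 158.]), 0.9, array([0.737, 0.301, 0.082]))]
top {'fovy': 50.18531785171469, 'cx': 249.93039428916856,
[... 994 characters left out ...]
'joint_pos': array([ 1.20739017e+00,  3.13182790e-01,  4.60701029e-02,  1.30359330e+00,
       -1.22606713e-05,  1.43122544e+00]), 'qvel': array([-1.19896600e-03,  4.26902941e-04, -1.18875389e-03, -3.17853736e-05,
        2.56967042e-04,  1.66028919e-03]), 'tau': array([-6.86149122e-06, -4.80473542e+01,  2.98818505e+01,  2.49802488e-04,
       -3.10830055e-04, -4.26569713e-06]), 'tcp_pos': array([0.12764016, 0.56068333, 0.23132073]), 'orientation': array([1.71776325e-05, 1.11684141e-01, 9.93743755e-01, 4.22226774e-05]), 'wrist_force': array([-0.20085827,  0.75435947,  0.67287937]), 'ft_torque': array([0.00594474, 0.02294921, 0.00569328]), 'grip_force': 0.0, 'finger_gap': 0.08557934927813297}
```

View pics/scene0.png

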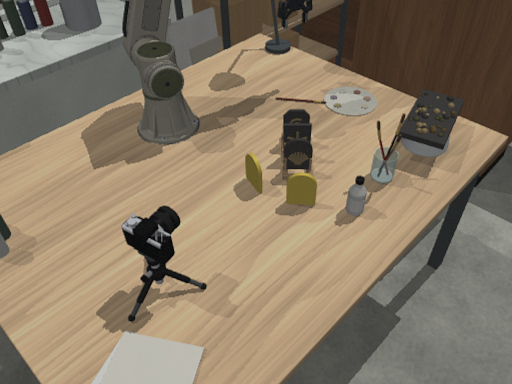

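View pics/top0.png

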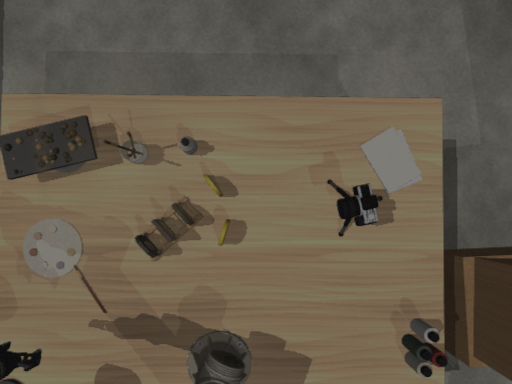

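The scene view shows three dark plaques at about (297,118), (297,133) and (298,155), with two yellow arched decoys at (255,172) and (301,190). The camera is at (155,235). I'll zoom in and fit the poses.

Run:
```python
from h import *
a=np.load("scene0.npz"); b=np.load("top0.npz")
c1=cv2.resize(a["im"][95:215,225:335],None,fx=3.6,fy=3.6,interpolation=2)
c2=cv2.resize(b["im"][165:265,130:235],None,fx=3.5,fy=3.5,interpolation=2)
c3=cv2.resize(b["im"][170:240,320:390],None,fx=2.5,fy=2.5,interpolation=2)
c=np.zeros((600,800,3),np.uint8)
def put(q,y,x): 
    q=np.clip(q*1.6,0,255).astype(np.uint8); h=min(q.shape[0],600-y);w=min(q.shape[1],800-x); c[y:y+h,x:x+w]=q[:h,:w]
put(c1,0,0); put(c2,0,410); put(c3,390,500)
cv2.imwrite("pics/crop.png",c)
# top points: per-plaque
for n,s in(("scene",a),("top",b)):
    P=s["P"].reshape(-1,3); col=s["im"].reshape(-1,3).astype(int)
    dark=(col.max(1)<110)
    for nm,ctr in(("p1",(.41,.235)),("p2",(.468,.178)),("p3",(.528,.12))):
        m=(np.hypot(P[:,0]-ctr[0],P[:,1]-ctr[1])<.06)&(P[:,2]>.08)&(P[:,2]<.16)
        u=np.array([.70,-.71]) # rack dir guess
        q=P[m]; mm=np.abs((q[:,:2]-np.array(ctr))@u)<.025; q=q[mm]
        if len(q)<5: print(n,nm,len(q)); continue
        r=cv2.minAreaRect(q[:,:2].astype(np.float32))
        print(n,nm,len(q),np.round(r[0],3),np.round(r[1],3),round(r[2],1),"med",np.round(np.median(q,0),3),"zmax",q[:,2].max().round(3))
    m=(P[:,0]>.4)&(P[:,0]<.75)&(P[:,1]<-.3)&(P[:,1]>-.6)&(P[:,2]>.1)&(P[:,2]<.35)
    q=P[m]; print(n,"camera",len(q),np.round(q.min(0),3),np.round(q.max(0),3))
    for z in np.arange(.1,.3,.02):
        k=q[(q[:,2]>=z)&(q[:,2]<z+.02)]
        if len(k)>3:
            r=cv2.minAreaRect(k[:,:2].astype(np.float32)); print(round(z,2),len(k),np.round(r[0],3),np.round(r[1],3),round(r[2],1))
```

```text
scene p1 341 [0.416 0.241] [0.089 0.023] 41.3 med [0.417 0.24  0.119] zmax 0.147
scene p2 445 [0.471 0.182] [0.091 0.022] 45.8 med [0.472 0.18  0.118] zmax 0.146
scene p3 443 [0.524 0.125] [0.087 0.022] 40.2 med [0.526 0.122 0.111] zmax 0.144
scene camera 2281 [ 0.493 -0.504  0.1  ] [ 0.624 -0.372  0.252]
0.1 38 [ 0.566 -0.478] [0.051 0.02 ] 80.9
0.12 50 [ 0.573 -0.465] [0.044 0.011] 34.5
0.14 38 [ 0.566 -0.477] [0.047 0.005] 13.6
0.16 169 [ 0.569 -0.475] [0.123 0.035] 29.5
0.18 278 [ 0.579 -0.454] [0.131 0.086] 61.0
0.2 441 [ 0.554 -0.45 ] [0.122 0.107] 37.2
0.22 961 [ 0.556 -0.431] [0.122 0.11 ] 10.2
0.24 306 [ 0.565 -0.461] [0.041 0.048] 10.9
top p1 221 [0.419 0.246] [0.09  0.017] 44.3 med [0.42  0.244 0.124] zmax 0.146
top p2 215 [0.473 0.187] [0.089 0.018] 42.6 med [0.473 0.185 0.136] zmax 0.145
top p3 157 [0.528 0.128] [0.086 0.016] 44.3 med [0.528 0.127 0.126] zmax 0.145
top camera 1208 [ 0.495 -0.487  0.158] [ 0.626 -0.368  0.253]
0.16 26 [ 0.556 -0.401] [0.124 0.059] 2.9
0.18 51 [ 0.553 -0.404] [0.122 0.064] 9.5
0.2 219 [ 0.555 -0.418] [0.126 0.094] 10.1
0.22 708 [ 0.556 -0.424] [0.121 0.105] 13.1
0.24 203 [ 0.568 -0.456] [0.04  0.048] 12.9
```

View pics/crop.png

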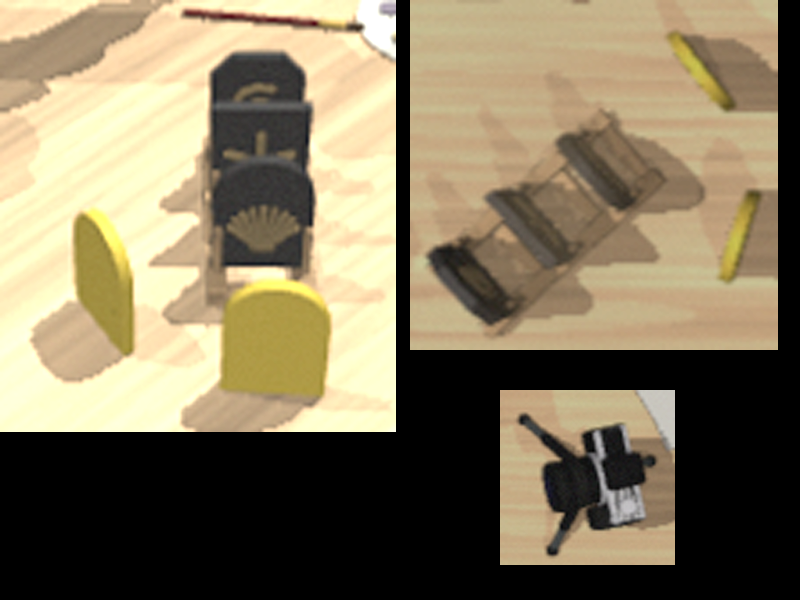

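The crop shows the round-topped dark plaque with the scallop shell in the front slot, at about (0.528, 0.127), with its relief facing (+x, -y). Next I'll fit the lens axis and the plaque pose, while checking the relief side.

```bash
cat > lens.py <<'E'
from h import *
def fit():
    out=[]
    for n in("scene","top"):
        P=np.load(n+"0.npz")["P"].reshape(-1,3)
        m=(P[:,0]>.45)&(P[:,0]<.7)&(P[:,1]<-.3)&(P[:,1]>-.55)&(P[:,2]>.17)&(P[:,2]<.35)
        q=P[m]; best=None
        # hump/body orientation from body only
        for a in np.radians(np.arange(95,116,1)):
            d=np.array([np.cos(a),np.sin(a)]);w=np.array([d[1],-d[0]])
            s=q[:,:2]@d; t=q[:,:2]@w; f=np.percentile(s,99.7)
            b=q[(s>f-.04)&(s<f+.003)]; tb=b[:,:2]@w
            # cylinder fit radius .0325 : t0,z0
            from scipy.optimize import least_squares
            r=least_squares(lambda p:np.hypot(tb-p[0],b[:,2]-p[1])-.0325,[np.median(tb),.2],loss="soft_l1",f_scale=.002)
            if best is None or r.cost/len(b)<best[0]: best=(r.cost/len(b),np.degrees(a),f,*r.x,len(b),t.min(),t.max())
        a=np.radians(best[1]);d=np.array([np.cos(a),np.sin(a)]);w=np.array([d[1],-d[0]])
        print(n,np.round(best,5),"glass",np.round(d*best[2]+w*best[3],3),"bodymid t",(best[6]+best[7])/2, "zmax",np.percentile(q[:,2],99.5))
fit()
E
python3 lens.py
python3 - <<'E'
from h import *
# plaque-top edge line fits, z near top & face plane from scene
P=np.load("scene0.npz")["P"].reshape(-1,3)
d=np.array([.682,-.731]); w=np.array([.731,.682])
for nm,c in(("p1",(.418,.2445)),("p2",(.472,.1855)),("p3",(.528,.127))):
    r=P[:,:2]-np.array(c); m=(np.abs(r@d)<.025)&(np.abs(r@w)<.05)&(P[:,2]>.1)&(P[:,2]<.134)
    q=P[m]; s=q[:,:2]@d; k=s>np.percentile(s,50)-.004
    q=q[k]; f=cv2.fitLine((q[:,:2]).astype(np.float32),cv2.DIST_HUBER,0,.01,.01).ravel()
    print(nm,len(q),np.degrees(np.arctan2(f[1],f[0])),"face s",np.median(q[:,:2]@d)-np.array(c)@d,"t",np.percentile(q[:,:2]@w-np.array(c)@w,[1,99]))
T=np.load("top0.npz")["P"].reshape(-1,3)
for nm,c in(("p1",(.418,.2445)),("p2",(.472,.1855)),("p3",(.528,.127))):
    r=T[:,:2]-np.array(c); m=(np.abs(r@d)<.02)&(np.abs(r@w)<.05)&(T[:,2]>.125)&(T[:,2]<.15); q=r[m]
    print(nm,len(q),"s",np.percentile(q@d,[2,50,98]).round(4),"t",np.percentile(q@w,[2,98]).round(4), np.percentile(T[m][:,2],95))
E
```

```text
scene [ 0.0000e+00  1.0400e+02 -4.9931e-01  4.3283e-01  2.0194e-01  4.0400e+02
  3.7155e-01  4.9459e-01] glass [ 0.541 -0.38 ] bodymid t 0.4330704171391359 zmax 0.2506539390001812
top [ 1.0000e-05  1.0200e+02 -4.7839e-01  4.5649e-01  1.9895e-01  3.3100e+02
  3.9249e-01  5.1762e-01] glass [ 0.546 -0.373] bodymid t 0.4550537425868607 zmax 0.2491906657095082
p1 199 44.098938 face s 0.003592955530399261 t [-0.04791527  0.04021747]
p2 209 43.82828 face s 0.0030150804071241433 t [-0.04551145  0.03938005]
p3 212 42.460228 face s 0.0015573987592643057 t [-0.04815348  0.03679153]
p1 107 s [-0.0087 -0.0009  0.0037] t [-0.035   0.0363] 0.14455355648259358
p2 128 s [-0.0084 -0.0013  0.0039] t [-0.0414  0.0454] 0.14389821580488654
p3 80 s [-0.0085 -0.0024  0.0022] t [-0.0317  0.0329] 0.1424060867543258
```

Lens glass is about (0.543, -0.376, 0.200), looking along 103°. The plaque centre is about (0.524, 0.128), yaw 43.3° across. I'll turn the tool first and part-close the gripper.

Request:
{"name": "arm_command", "arguments": {
  "moves": [0.1,0,0,0,0,0,-0.163,0.1,0,0,0,0,0,-0.163,0.1,0,0,0,0,0,-0.163,0.1,0,0,0,0,0,-0.163,0.1,0,0,0,0,0,-0.163,0.1,0,0,0,0,0,-0.164,0.1,0,0,0,0,0,0],
  "newtons": 40
}}

```text
clock: 1.88
tcp_pos: [0.1276, 0.5607, 0.2313]
orientation: [0.0, -0.368, 0.93, 0.0]
wrist_force: [-0.1, -0.5, -0.5]
finger_gap: 0.0467
grip_force: 0.0
```

Request:
{"name": "arm_command", "arguments": {
  "moves": [0.1,0,-30,0,0,0,0,0.1,0,-45,0,0,0,0,0.1,0,-45,0,0,0,0,0.1,0,-45,0,0,0,0,0.1,0,-45,0,0,0,0,0.1,0,-45,0,0,0,0,0.1,0,-45,0,0,0,0,0.1,0,-45,0,0,0,0]
}}

```text
clock: 2.88
tcp_pos: [0.3651, 0.3084, 0.2315]
orientation: [0.0, -0.367, 0.93, 0.0]
wrist_force: [0.3, 0.2, 0.9]
finger_gap: 0.0469
grip_force: 0.0
```

Request:
{"name": "arm_command", "arguments": {
  "moves": [0.1,0,-45,0,0,0,0,0.1,0,-45,0,0,0,0,0.1,0,-45,0,0,0,0,0.1,0,-45,0,0,0,0,0.1,3,-40,0,0,0,0,0.1,3,-22,0,0,0,0,0.1,0,0,0,0,0,0]
}}

```text
clock: 3.75
tcp_pos: [0.526, 0.1283, 0.2311]
orientation: [-0.0, -0.367, 0.93, 0.0]
wrist_force: [-0.3, -0.7, -0.1]
finger_gap: 0.0472
grip_force: 0.0
```

Request:
{"name": "arm_command", "arguments": {
  "moves": [0.1,0,0,30,0,0,0,0.1,0,0,30,0,0,0,0.1,0,0,30,0,0,0,0.1,0,0,20,0,0,0,0.1,0,0,15,0,0,0,0.1,0,0,0,0,0,0]
}}

```text
clock: 4.5
tcp_pos: [0.5244, 0.1299, 0.1055]
orientation: [-0.001, -0.369, 0.929, 0.0]
wrist_force: [0.7, 0.5, -0.9]
finger_gap: 0.047
grip_force: 0.0
```

Run:
```python
from h import *
im,P=cloud("scene"); im2,_=cloud("top")
c=np.hstack([cv2.resize(im[60:210,235:345],(396,540),interpolation=2),cv2.resize(im2[150:260,130:235],(400,540),interpolation=2)])
cv2.imwrite("pics/g1.png",np.clip(c*1.5,0,255).astype(np.uint8)); print(get_state()["wrist_force"],get_state()["tcp_pos"])
```

```text
[0.12276782 0.6260112  0.70288774] [0.52579678 0.12963036 0.10698398]
```

View pics/g1.png

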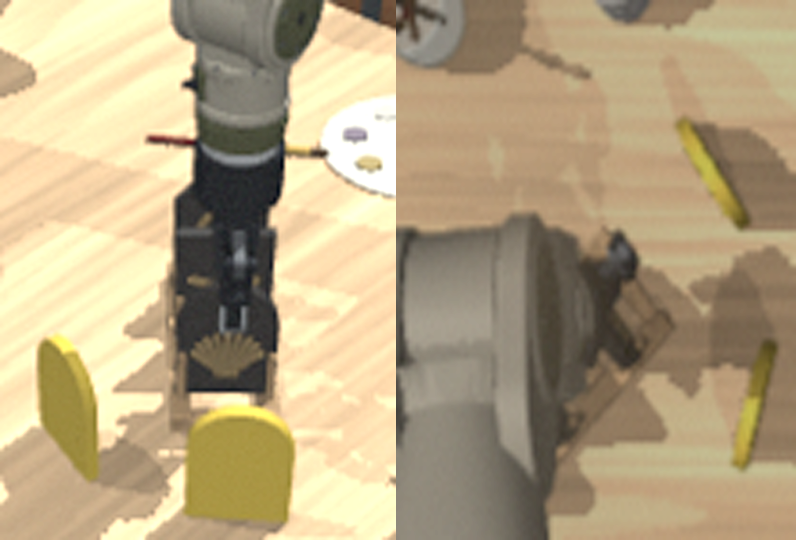

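Left view: the front finger is centred over the plaque, with its tip just above the shell at (228,330). Now I'll close.

Request:
{"name": "arm_command", "arguments": {
  "moves": [-1,0,0,0,0,0,0,-1,0,0,0,0,0,0,-1,0,0,0,0,0,0,-1,0,0,0,0,0,0,-1,0,0,0,0,0,0,-1,0,0,0,0,0,0],
  "newtons": 40
}}

```text
clock: 5.35
tcp_pos: [0.5265, 0.1291, 0.1071]
orientation: [0.001, -0.369, 0.93, -0.0]
wrist_force: [0.2, -0.4, 4.7]
finger_gap: 0.0114
grip_force: 40.5
```

Gripped: the gap is 11.4 mm against a 12 mm slab. Lifting straight up.

Request:
{"name": "arm_command", "arguments": {
  "moves": [-1,0,0,-10,0,0,0,-1,0,0,-20,0,0,0,-1,0,0,-25,0,0,0,-1,0,0,-30,0,0,0,-1,0,0,-30,0,0,0,-1,0,0,-25,0,0,0,-1,0,0,0,0,0,0]
}}

```text
clock: 6.22
tcp_pos: [0.5263, 0.1294, 0.2479]
orientation: [0.001, -0.369, 0.93, -0.0]
wrist_force: [0.6, -0.0, -2.8]
finger_gap: 0.0114
grip_force: 39.6
```

Run:
```python
from h import *
d=np.array([.682,-.731]); w=np.array([.731,.682])
s=get_state(); t=s["tcp_pos"]; print(t,s["orientation"],s["wrist_force"],s["finger_gap"],s["grip_force"])
im,P=cloud("scene"); cv2.imwrite("pics/lift.png",np.clip(cv2.resize(im[30:220,210:370],(505,600),interpolation=2)*1.4,0,255).astype(np.uint8))
P=P.reshape(-1,3); r=P[:,:2]-t[:2]
m=(np.abs(r@d)<.025)&(np.abs(r@w)<.06)&(P[:,2]>.1)&(P[:,2]<t[2]-.005)
q=P[m];print(len(q),"t",np.percentile(r[m]@w,[1,99]),"s",np.percentile(r[m]@d,[2,50,98]),"z-tcp",np.percentile(q[:,2],[.5,1,2])-t[2])
```

```text
[0.5262721  0.12942337 0.2479063 ] [ 1.37506069e-03 -3.68757615e-01  9.29524560e-01 -1.51264589e-04] [ 0.59158404 -0.00995554 -2.77264289] 0.011358486847818837 39.56311114132404
652 t [-0.04783703  0.03963935] s [-0.00143429  0.00404092  0.01004867] z-tcp [-0.08477651 -0.08389609 -0.08296233]
```

View pics/lift.png

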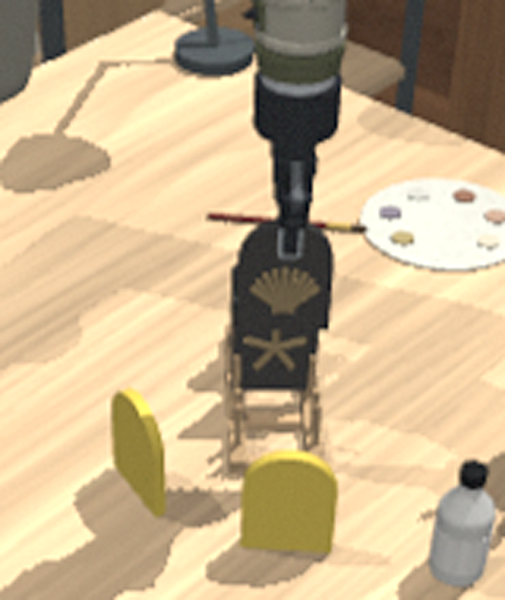

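The picture shows the shell plaque lifted clear at (283,290), with the shell untouched and the starfish plaque still seated. Next I'll turn it to the lens and carry it over.

Request:
{"name": "arm_command", "arguments": {
  "moves": [-1,0,0,0,0,0,0.06,-1,0,0,0,0,0,0.1,-1,0,0,0,0,0,0.12,-1,0,0,0,0,0,0.12,-1,0,0,0,0,0,0.08,-1,0,0,0,0,0,0.045]
}}

```text
clock: 7.02
tcp_pos: [0.5244, 0.1291, 0.2441]
orientation: [-0.002, -0.114, 0.993, 0.0]
wrist_force: [0.3, -1.1, -2.3]
finger_gap: 0.0112
grip_force: 39.5
```

Request:
{"name": "arm_command", "arguments": {
  "moves": [-1,5,-12,0,0,0,0,-1,10,-25,0,0,0,0,-1,14,-36,0,0,0,0,-1,16,-41,0,0,0,0,-1,16,-41,0,0,0,0,-1,16,-41,4,0,0,0,-1,12,-30,8,0,0,0,-1,6,-14,6,0,0,0]
}}

```text
clock: 8.02
tcp_pos: [0.4866, -0.128, 0.227]
orientation: [-0.001, -0.114, 0.993, 0.0]
wrist_force: [-0.1, 0.6, -1.4]
finger_gap: 0.0114
grip_force: 39.6
```

Request:
{"name": "arm_command", "arguments": {
  "moves": [-1,2,-5,4,0,0,0,-1,0,0,0,0,0,0,-1,0,0,0,0,0,0]
}}

```text
clock: 8.4
tcp_pos: [0.4873, -0.1306, 0.2244]
orientation: [0.0, -0.116, 0.993, 0.0]
wrist_force: [-0.3, 1.2, -2.1]
finger_gap: 0.0118
grip_force: 39.6
```

```bash
cat > chk.py <<'E'
from h import *
import sys
s=get_state(); t=s["tcp_pos"]; print(t,s["orientation"],s["wrist_force"],s["finger_gap"],s["grip_force"])
a=np.radians(103); d=np.array([np.cos(a),np.sin(a)]); w=np.array([d[1],-d[0]]); L=np.array([.543,-.376])
for n in("scene","top"):
    im,P=cloud(n); P=P.reshape(-1,3); r=P[:,:2]-t[:2]
    m=(np.abs(r@d)<.06)&(np.abs(r@w)<.06)&(P[:,2]>t[2]-.1)&(P[:,2]<t[2]+.0)
    q=P[m]; x=(q[:,:2]-L)
    if len(q)<20: print(n,len(q)); continue
    b=cv2.minAreaRect(q[:,:2].astype(np.float32))
    print(n,len(q),"axial",np.percentile(x@d,[2,50,98]).round(4),"across",np.percentile(x@w,[1,99]).round(4),"z",np.percentile(q[:,2],[.5,1,99]).round(4),"rect",np.round(b[1],3),round(b[2],1))
    cv2.imwrite(f"pics/{sys.argv[1]}_{n}.png",im)
i=cv2.imread(f"pics/{sys.argv[1]}_scene.png")[60:310,90:400]
cv2.imwrite(f"pics/{sys.argv[1]}.png",np.clip(cv2.resize(i,(700,565),interpolation=2)*1.4,0,255).astype(np.uint8))
E
python3 chk.py pose1
```

```text
[ 0.4872786  -0.13062981  0.22443695] [ 1.47958555e-04 -1.15552619e-01  9.93301337e-01  1.57358952e-04] [-0.33503203  1.20045485 -2.067799  ] 0.011836165113858666 39.57742653787136
scene 655 axial [0.2413 0.2466 0.2561] across [-0.0495  0.0415] z [0.1389 0.1399 0.223 ] rect [0.095 0.019] 19.2
top 0
```

View pics/pose1.png

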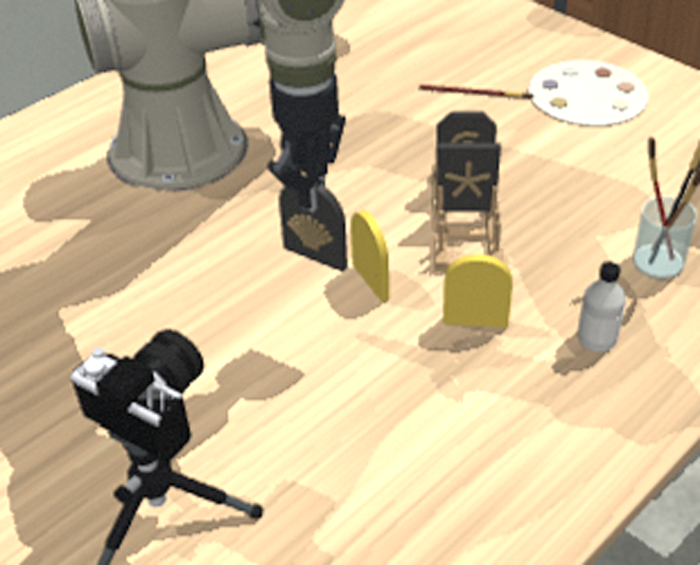

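The plaque faces the lens at (313,228), upright and at lens height. I'll nudge it a few mm, hold, then make the quarter turn.

Request:
{"name": "arm_command", "arguments": {
  "moves": [-1,-2,-3,-1,0,0,0,-1,0,0,0,0,0,0,-1,0,0,0,0,0,0,-1,0,0,0,0,0,0,-1,0,0,0,0,0,0,-1,0,0,0,0,0,0,-1,0,0,0,0,0,0,-1,0,0,0,0,0,0]
}}

```text
clock: 9.5
tcp_pos: [0.4897, -0.134, 0.2253]
orientation: [0.0, -0.115, 0.993, 0.0]
wrist_force: [0.1, 0.4, -2.1]
finger_gap: 0.0113
grip_force: 39.6
```

Request:
{"name": "arm_command", "arguments": {
  "moves": [-1,0,0,0,0,0,0,-1,0,0,0,0,0,0,-1,0,0,0,0,0,0,-1,0,0,0,0,0,0,-1,0,0,0,0,0,0,-1,0,0,0,0,0,0,-1,0,0,0,0,0,0,-1,0,0,0,0,0,0]
}}

```text
clock: 10.5
tcp_pos: [0.4897, -0.1339, 0.2253]
orientation: [0.0, -0.115, 0.993, 0.0]
wrist_force: [-0.4, -0.0, -2.1]
finger_gap: 0.0112
grip_force: 39.6
```

Request:
{"name": "arm_command", "arguments": {
  "moves": [-1,0,0,0,0,0,0.06,-1,0,0,0,0,0,0.11,-1,0,0,0,0,0,0.13,-1,0,0,0,0,0,0.13,-1,0,0,0,0,0,0.13,-1,0,0,0,0,0,0.13,-1,0,0,0,0,0,0.13,-1,0,0,0,0,0,0.13]
}}

```text
clock: 11.5
tcp_pos: [0.4897, -0.134, 0.2253]
orientation: [0.0, 0.354, 0.935, 0.0]
wrist_force: [-0.5, 0.1, -1.8]
finger_gap: 0.0115
grip_force: 39.5
```

Request:
{"name": "arm_command", "arguments": {
  "moves": [-1,0,0,0,0,0,0.13,-1,0,0,0,0,0,0.13,-1,0,0,0,0,0,0.13,-1,0,0,0,0,0,0.12,-1,0,0,0,0,0,0.08,-1,0,0,0,0,0,0.03,-1,0,0,0,0,0,0,-1,0,0,0,0,0,0]
}}

```text
clock: 12.5
tcp_pos: [0.4897, -0.134, 0.2253]
orientation: [-0.0, 0.621, 0.784, 0.0]
wrist_force: [-0.4, 0.7, -1.4]
finger_gap: 0.0117
grip_force: 39.5
```

```bash
python3 chk.py pose2
```

```text
[ 0.48973685 -0.13396215  0.22526711] [-5.38439081e-06  6.20602980e-01  7.84124951e-01  4.33688240e-05] [-0.4311144   0.67309531 -1.43285203] 0.011713095973151972 39.545181691646576
scene 498 axial [0.2055 0.241  0.2948] across [-0.0067  0.0071] z [0.1397 0.1408 0.2232] rect [0.015 0.095] 8.4
top 0
```

View pics/pose2.png

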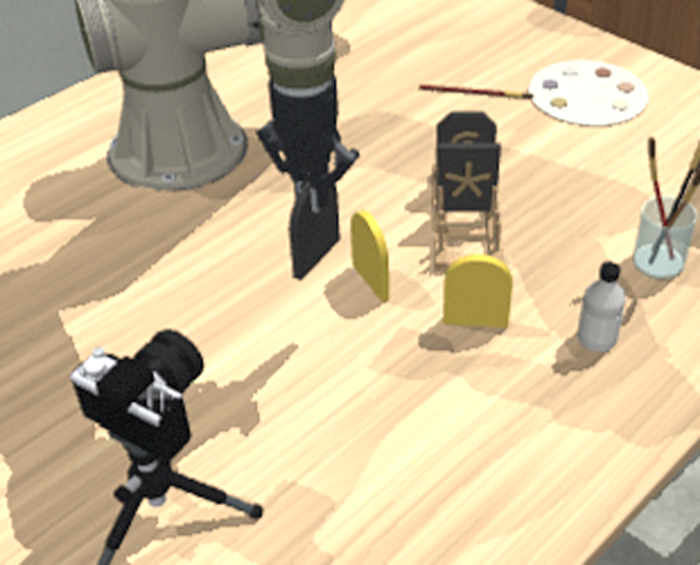

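The plaque is edge-on to the lens at (315,235), upright, with its centre about 0.250 m out and the bystanders unmoved. Handing in.

```bash
python3 -c "
from workcell import *
print(hand_in())"
```

```text
the job is handed in; nothing more can be done
None
```

The round-topped plaque was held square to the lens for over 1.5 s, then turned a quarter turn and handed in edge-on, held in the air about 250 mm from the glass; the hand-in gave no verdict.

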